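# Set aside the loose-capped paint bottle

## Robot

A 6-joint arm with a two-finger parallel gripper is mounted at the origin on the work surface. World frame = base frame: x ahead of the robot, y to its left, z up, the work surface at z = 0. Lengths are in m, angles in degrees, forces in N, time in s.
With the tool pointing down it reaches from about 0.35 to 0.85 m from the base axis. Payload 8.1 kg.
Tool frame: the origin (TCP) lies at the very end of the fingers, on their centre line; the grasp point (between the pads) lies 19 mm behind it; z points along the fingers, y is the line along which they close (so a half turn about z gives the same grasp; the last joint's range is limited). The gripper opens to 93 mm and grips with 3 to 60 N. Pads are 15 mm wide; open, the fingers measure 128 mm over their backs; the gripper's body (75 mm by 188 mm) begins 65 mm behind the grasp point.
Start: joints at [61.799, 7.471, 85.268, -0, 87.261, -4.893], TCP at [0.237, 0.551, 0.219] pointing down, gripper open.
Joint ranges: [-169.43, 169.43], [-51.17, 129.36], [1.28, 143.12], [-76.62, 256.62], [0, 156.53], [-152.29, 152.29]. Speed limits (degrees/s): [136.94, 136.94, 159.86, 180, 180, 180].

## Interface

Orientations are given as a 3x3 rotation matrix whose columns are the frame's x, y, z axes.
In Python, from workcell import * gives the robot as it stands. The module is installed in compiled form; this text tells all that it offers.
- The arm moves only by the tool play_rows, never from a script. Its argument "motion" is a list that holds one entry, the list of rows, each a list of 5 numbers: the finger opening in m, from 0 to 0.093, then the shift along the tool's x, y, z in m, then the turn about the tool's z in units of 6 degrees (1.0 is 6 degrees). A call has 1 to 8 rows; each row is the pose to reach, as a shift and turn from the pose commanded when the call began, along the tool's axes at that moment; what a row does not reach only later rows make up. A row lasts 1/10 s, in which the tool goes at most 50 mm and 8.59 degrees, less where a joint would pass 70% of its speed; a pose out of reach is approached as far as the arm can. A call with a gripper value outside its range is refused whole. The fingers move at their own pace and stop on an object; the grip force is fixed at half the most. Time passes only in rows, so rows that repeat a pose let the fingers close. It gives the time, the measured TCP pose, the force, the opening and the grip force at its end, in the units of the state.
- state(): the state, without advancing time (a new reading comes with each control period).
- camera(name): name is "side" or "top"; returns (picture, depth): 420x560x3 uint8, red, green, blue; 420x560 float32, m along the optical axis (not along the pixel's ray), 0 where there is no reading.
- calibration(name): a dict with "vfov" (degrees; the focal length in pixels is half the picture's height over the tangent of half this angle, whatever the lens; pixels are square), "cx", "cy" (the principal point, pixels), "k1" (the pictures are not rectified: a ray, as slopes to the right and down, at radius r is drawn at 1 + k1 r^2 times it, then the intrinsics apply), "R" (3x3) and "t" (3): a world point X has camera coordinates R X + t. Camera axes: x right, y down, z forward; pixel columns grow to the right and rows downward; lengths in m; the calibration is good to about 2 mm. A picture is of the moment at which its call begins. calibration takes no time and is no camera call.
- job_done(): hands the job in; it is judged then, once.
The state is a dict: "time": time; "qpos": joint angles; "qvel": joint speeds; "effort": joint torques, N m; "ee_pos": TCP position; "tcp_rot": TCP orientation; "wrist_force": force on the tool from outside, world axes, zero at the start; "moment": the same for the moment, N m; "gripper_width": opening from 0.0 (shut) to 1.0 (fully open); "gripper_force": force on a finger pad.
Only numpy, scipy, OpenCV 4.12 (cv2) and the standard library are available. Lean on these libraries where they do the work, as an engineer would, in place of code of your own. Each camera call takes 0.05 s, during which the arm holds its last target. There are 200 camera calls.

## Task

One of the two blue paint bottles in the wooden rack has a loose cap: its yellow bar stands skewed to the white stripe on the bottle's shoulder. Twist that cap clockwise until it stops and its bar lies along the stripe, while the bottle still stands in the rack; then lift this bottle out, keep it upright, and set it gently down standing in the red tray, cap still shut. Leave the tight-capped bottle where it is in the rack.

Things in the scene. Friction and masses are not known exactly. Their poses are not given: they have to be found in the camera images.
- loose_bottle: Blue square bottle with the loose cap, 0.15 kg: body 44 x 44 x 62 mm, neck 16 mm dia to 70 mm, then the yellow cap: an upright bar 36 mm long, 16 mm thick, 70 to 96 mm above the origin. Grip it across its thickness; it cannot come off, so it carries the bottle. Origin: centre of the underside; z up, x along the white stripe on the shoulder. Stands in a pocket of the rack (see tight_bottle).
- loose_cap (a joint): Turn of the loose cap, rad: 0 is tight on a firm stop, the bar's long side along the bottle's x axis (the stripe). Grows anticlockwise from above; 0.7 to 1.1 (40 to 63 degrees) at the start, the angle of the bar from the stripe. Light friction (0.03 N m); stays where left; pushing a few degrees past the stop is harmless.
- tight_bottle: Tight-capped bottle: same size, look and origin, but its bar lies along its stripe and does not turn. Both stand in a fixed dark wooden rack, 80 x 190 x 40 mm, in square 47 mm pockets 30 mm deep, 110 mm apart along its length; the stripes run across it. A bottle's origin is 10 mm above the bench. A pocket lets its bottle turn only about 4 degrees.
- tray_in (a point): Centre of the inner floor of the empty red plastic tray, z up. The tray is fixed, square, 150 mm outside and 140 mm inside, its floor about 5 mm above the bench and its rim 20 mm above this point.

How it is judged (in metres and radians):
On the way:
1. the loose cap is twisted shut (within 0.22 rad of its stop) while its bottle still stands in the rack (within 20 mm of its start) (value of joint loose_cap below 0.22 rad and distance of loose_bottle from where it was at the start of the episode below 0.02 m), for 0.2 s.
At the end, for the whole second after the job is handed in: The loose-capped bottle stands upright (within 0.15 rad) and still in the red tray, its underside on the tray's floor (within 8 mm) and its centre within 70 mm of the tray's, its cap within 0.22 rad of shut; the tight-capped bottle is within 20 mm of its start and upright (value of joint loose_cap below 0.22 rad and horizontal distance between loose_bottle and tray_in below 0.07 m and z of loose_bottle in the frame of tray_in between -0.008 and 0.008 m and angle between each of loose_bottle, tight_bottle's own z axis and vertical below 0.15 rad and linear speed of loose_bottle below 0.02 m/s and distance of tight_bottle from where it was at the start of the episode below 0.02 m); the robot touches nothing.
It fails at once if the loose-capped bottle is tipped more than 0.6 rad (angle between loose_bottle's own z axis and vertical above 0.6 rad).
It fails at once if the tight-capped bottle is moved more than 20 mm (distance of tight_bottle from where it was at the start of the episode above 0.02 m).
It fails at once if the bottle is dropped into the tray (faster than 0.6 m/s within 30 mm of its floor) (horizontal distance between loose_bottle and tray_in below 0.07 m and z of loose_bottle in the frame of tray_in below 0.03 m and linear speed of loose_bottle above 0.6 m/s).
It also fails if it takes over 42 s, if anything falls off the work surface, if the arm or the gripper's body presses on something with over 40 N, if the wrist force passes 120 N, or if a joint passes its speed limit or range.

## Working session

There is one attempt and no reset: what is moved stays moved. The work goes in short steps, Python scripts to look and compute and a tool call to move; the robot and the scene stay as the last step left them, time stands still between calls to the robot, and variables do not carry over. Pictures are saved under pics/ and viewed, at most 10 in all, crops included, and the job is handed in when it is done.

Besides the shell and the picture viewer there is one more tool, called after "Emit:" as a command line: name --argument value ..., lists and objects as JSON in quotes. play_rows: Moves the arm, as the interface text tells. Its arguments: {"type":"object","properties":{"motion":{"type":"array"}},"required":["motion"]}

```bash
mkdir -p pics; cat > h.py <<'E'
from workcell import *
import numpy as np, cv2
def ray(n,uv):
    c=calibration(n);f=210/np.tan(np.radians(c["vfov"])/2)
    R=np.array(c["R"]);t=np.array(c["t"])
    d=(np.array(uv,float)-[c["cx"],c["cy"]])/f
    s=d.copy()
    for _ in range(20): s=d/(1+c["k1"]*(s@s))
    return -R.T@t, R.T@np.array([s[0],s[1],1.])
def onplane(n,uv,z):
    o,v=ray(n,uv); return o+v*(z-o[2])/v[2]
E
python3 - <<'E'
from h import *
for n in("top","side"):
    p,d=camera(n);cv2.imwrite(f"pics/{n}0.png",p[:,:,::-1]);np.save(n+"_d",d)
    o,v=ray(n,(280,210));print(n,o,v,calibration(n)["k1"])
s=state();print(s["time"],s["ee_pos"],s["tcp_rot"],s["gripper_width"])
E
```

```text
top [0.47019511 0.01297565 0.7780919 ] [ 0.07537731 -0.00403946 -0.99730292] -0.0588642931390694
side [0.46050945 0.80548906 0.6327584 ] [ 0.1052107  -0.80264142 -0.5874385 ] -0.0660090354642
0.1 [0.23714304 0.55059273 0.21770019] [[-9.18392811e-01  3.95669116e-01 -7.71915128e-04]
 [ 3.95669847e-01  9.18391661e-01 -1.45919894e-03]
 [ 1.31560463e-04 -1.64554135e-03 -9.99998637e-01]] 1.0019360261766885
```

View pics/top0.png

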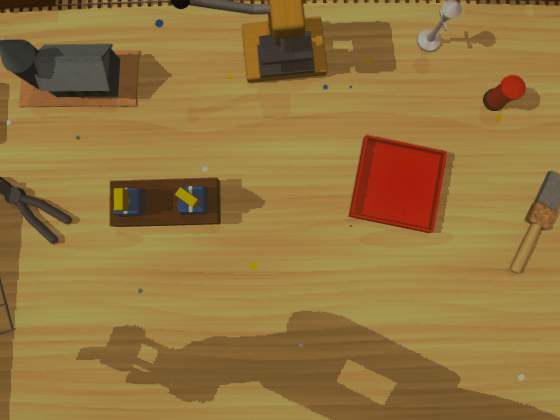

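View pics/side0.png

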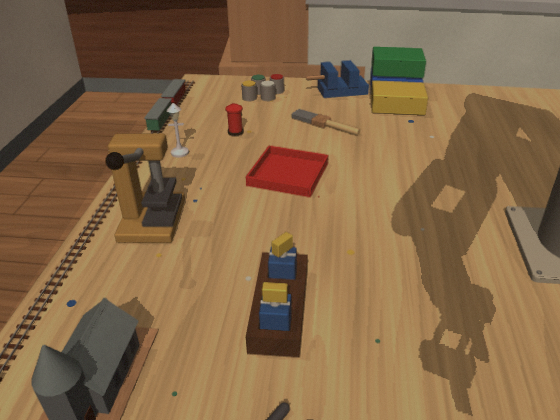

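The top view shows the loose cap at about (187,197), skewed, the tight one at (121,200), and the tray at (398,184). The side view agrees. Next I measure them.

```bash
cat >> h.py <<'E'
def cloud(n,d,mask):
    c=calibration(n);R=np.array(c["R"]);t=np.array(c["t"])
    P=[]
    for v,u in zip(*np.nonzero(mask&(d>0))):
        o,r=ray(n,(u,v)); P.append(o+r*d[v,u])
    return np.array(P)
def rect(P):
    (c,wh,a)=cv2.minAreaRect((P[:,:2]*1000).astype(np.float32))
    b=cv2.boxPoints((c,wh,a));e=max((b[1]-b[0],b[2]-b[1]),key=np.linalg.norm)
    return np.round(c,1),np.round(wh,1),round(np.degrees(np.arctan2(e[1],e[0]))%180,1)
def blobs(m,amin=40):
    n,l,st,_=cv2.connectedComponentsWithStats(m.astype(np.uint8))
    return [l==i for i in range(1,n) if st[i,4]>=amin]
def yellow(p):
    h=cv2.cvtColor(p,cv2.COLOR_RGB2HSV).astype(int)
    return (abs(h[...,0]-27)<6)&(h[...,1]>200)&(h[...,2]>90)
E
python3 - <<'E'
from h import *
for n in("top","side"):
    p=cv2.imread(f"pics/{n}0.png")[:,:,::-1].copy();d=np.load(n+"_d.npy")
    h=cv2.cvtColor(p,cv2.COLOR_RGB2HSV).astype(int)
    if n=="top": print(h[197,187],h[198,120],h[204,165],h[262,250])
    for m in blobs(yellow(p)):
        v,u=np.nonzero(m);P=cloud(n,d,m);print(n,"yel",u.mean().round(),v.mean().round(),m.sum())
        if len(P)>40:
            print("  z pct",np.percentile(P[:,2],[5,50,95]).round(3))
            Q=P[P[:,2]>0.099]
            if len(Q)>20:print("  top",len(Q),rect(Q))
    for m in blobs((h[...,0]<8)&(h[...,1]>180)&(h[...,2]>60),500)+blobs((abs(h[...,0]-110)<12)&(h[...,1]>90),60):
        P=cloud(n,d,m);v,u=np.nonzero(m)
        if len(P): print(n,"red/blue",u.mean().round(),v.mean().round(),rect(P),np.percentile(P[:,2],[5,50,95]).round(3))
    if n=="top":
        m=(h[...,2]<70)&(np.indices(m.shape)[0]>170)&(np.indices(m.shape)[0]<235)&(np.indices(m.shape)[1]>100)&(np.indices(m.shape)[1]<230)
        P=cloud(n,d,m);P=P[(P[:,2]>.035)&(P[:,2]<.045)];print("rack",len(P),rect(P))
E
```

```text
[ 26 255 162] [ 26 255 161] [ 15 178  63] [ 20 148 164]
top yel 186.0 197.0 211
  z pct [0.102 0.104 0.106]
  top 210 (array([544.2, 159.9]), array([35.7, 15.2]), np.float32(55.2))
top yel 118.0 198.0 198
  z pct [0.102 0.104 0.106]
  top 197 (array([541.8, 269.8]), array([34.2, 14.5]), np.float32(1.0))
top yel 253.0 266.0 42
  z pct [-0.004 -0.001  0.001]
top red/blue 511.0 88.0 (array([ 733.8, -394.8]), array([40.9, 41.6]), np.float32(114.1)) [0.037 0.073 0.079]Traceback (most recent call last):
  File "<stdin>", line 13, in <module>
  File "h.py", line 16, in cloud
    o,r=ray(n,(u,v)); P.append(o+r*d[v,u])
        ~~~^^^^^^^^^
  File "h.py", line 4, in ray
    c=calibration(n);f=210/np.tan(np.radians(c["vfov"])/2)
ValueError: time passes only in moves, steps and waits
```

```bash
sed -i 's/^import numpy.*/&\n_C={n:calibration(n) for n in ("top","side")}/; s/c=calibration(n)/c=_C[n]/' h.py
python3 - <<'E'
from h import *
n="top"
p=cv2.imread(f"pics/{n}0.png")[:,:,::-1].copy();d=np.load(n+"_d.npy")
h=cv2.cvtColor(p,cv2.COLOR_RGB2HSV).astype(int)
for m in blobs((h[...,0]<8)&(h[...,1]>180)&(h[...,2]>60),1500):
    P=cloud(n,d,m);print("red",rect(P),np.percentile(P[:,2],[5,50,95]).round(3))
    Q=P[P[:,2]<.010];print("floor",rect(Q))
p=cv2.imread("pics/side0.png")[:,:,::-1].copy();d=np.load("side_d.npy")
for m in blobs(yellow(p)):
    v,u=np.nonzero(m);P=cloud("side",d,m);Q=P[P[:,2]>.1]
    if len(Q)>20: print("side",u.mean(),v.mean(),rect(Q),np.median(P[:,2]))
s=state();print(s["ee_pos"],s["qpos"])
E
```

```text
red (array([ 573. , -206.1]), array([158.9, 149.3]), np.float32(78.0)) [0.001 0.004 0.023]
floor (array([ 571.8, -206.7]), array([157.4, 146.3]), np.float32(78.0))
[0.23714304 0.55059273 0.21770019] [ 6.17991878e+01  7.51056994e+00  8.53224510e+01 -5.32169741e-04
  8.72615610e+01 -4.89303509e+00]
```

Emit:
play_rows --motion '[[[0.06, -0.055, -0.03, 0, 1.4], [0.06, -0.11, -0.06, 0, 2.8], [0.06, -0.165, -0.09, 0, 4.2], [0.06, -0.22, -0.12, 0, 5.6], [0.06, -0.275, -0.15, 0, 7.0], [0.06, -0.33, -0.18, 0, 8.4], [0.06, -0.385, -0.21, 0, 9.8], [0.06, -0.437, -0.237, 0, 11.2]]]'

```text
time: 0.9
ee_pos: [0.4851, 0.2346, 0.2184]
tcp_rot: [[0.015, 1.0, -0.0], [1.0, -0.015, -0.0], [-0.0, -0.0, -1.0]]
wrist_force: [0.5, -0.1, -0.2]
gripper_width: 0.646
gripper_force: 0.0
```

```bash
cat >> h.py <<'E'
def go(x,y,z,yaw):
    """shift in tool axes and turn units to reach TCP x,y,z with closing axis at world yaw"""
    s=state();R=np.array(s["tcp_rot"]);e=np.array(s["ee_pos"])
    a=np.degrees(np.arctan2(R[1,1],R[0,1]))
    print("t",round(s["time"],2),"ee",e.round(4),"yaw",a.round(1),"q",np.round(s["qpos"],1),"w",round(s["gripper_width"]*.093,4),"F",np.round(s["wrist_force"],1),"M",np.round(s["moment"],2),"g",round(s["gripper_force"],1))
    print("shift",(R.T@(np.array([x,y,z])-e)).round(4),"turn",round(((a-yaw+180)%360-180)/6,2))
E
python3 -c "
from h import *
go(.544,.160,.130,-34.8)"
```

```text
t 0.9 ee [0.4851 0.2346 0.2184] yaw -0.8 q [20.4 -2.  95.1  0.  86.9 21.2] w 0.0601 F [ 0.5 -0.1 -0.2] M [-0.    0.02 -0.  ] g 0.0
shift [-0.0737  0.06    0.0884] turn 5.66
```

Emit:
play_rows --motion '[[[0.06, -0.02, 0.016, 0.01, 1.4], [0.06, -0.04, 0.032, 0.03, 2.8], [0.06, -0.06, 0.048, 0.05, 4.2], [0.06, -0.0735, 0.06, 0.07, 5.6], [0.06, -0.0735, 0.06, 0.07, 5.65], [0.06, -0.0735, 0.06, 0.07, 5.65]]]'

```text
time: 1.5
ee_pos: [0.5431, 0.1623, 0.148]
tcp_rot: [[0.563, 0.826, -0.002], [0.826, -0.563, -0.0], [-0.001, -0.002, -1.0]]
wrist_force: [0.6, 0.6, 0.9]
gripper_width: 0.647
gripper_force: 0.0
```

```bash
python3 - <<'E'
from h import *
p,d=camera("side");cv2.imwrite("pics/side1.png",cv2.resize(p[180:400,200:380],None,fx=3,fy=2.7)[:,:,::-1])
go(.5437,.1598,.078,-34.8)
E
```

```text
t 1.55 ee [0.5435 0.163  0.1491] yaw -34.2 q [11.5  4.9 95.4  0.  79.7 45.7] w 0.0601 F [-0.3 -0.7  0.6] M [-0.09  0.07 -0.  ] g 0.0
shift [-0.0025  0.0019  0.0711] turn 0.1
```

View pics/side1.png

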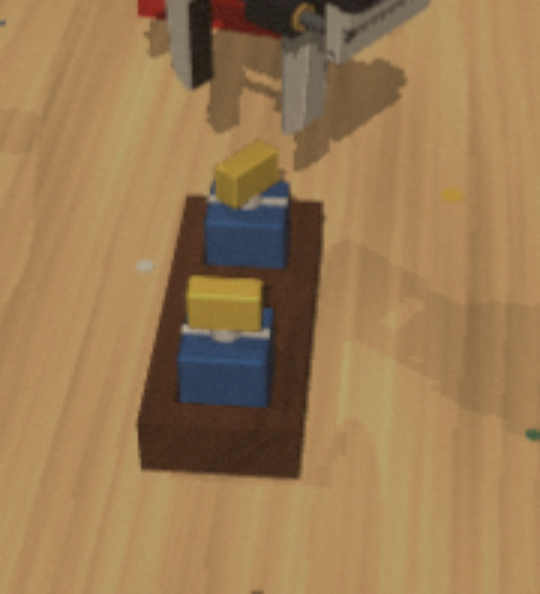

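The crop shows the gripper tips straddling the line above the loose cap (tip midpoint about (250,105), cap top (245,160)), consistent with 43 mm clearance. Next I descend.

Emit:
play_rows --motion '[[[0.06, -0.0025, 0.002, 0.02, 0.1], [0.06, -0.0025, 0.002, 0.045, 0.1], [0.06, -0.0025, 0.002, 0.06, 0.1], [0.06, -0.0025, 0.002, 0.071, 0.1], [0.06, -0.0025, 0.002, 0.071, 0.1]]]'

```text
time: 2.05
ee_pos: [0.5429, 0.1596, 0.0765]
tcp_rot: [[0.572, 0.82, -0.002], [0.82, -0.572, -0.0], [-0.001, -0.002, -1.0]]
wrist_force: [-0.3, 0.6, -0.0]
gripper_width: 0.648
gripper_force: 0.0
```

```bash
python3 - <<'E'
from h import *
go(.5437,.1598,.078,-34.8)
p,d=camera("side");cv2.imwrite("pics/side2.png",cv2.resize(p[180:400,200:380],None,fx=3,fy=2.7)[:,:,::-1])
E
```

```text
t 2.05 ee [0.5429 0.1596 0.0765] yaw -34.9 q [11.2  8.8 99.1  0.  72.2 46.1] w 0.0603 F [-0.3  0.6 -0. ] M [ 0.03  0.08 -0.01] g 0.0
shift [ 0.0006  0.0005 -0.0015] turn -0.02
```

View pics/side2.png

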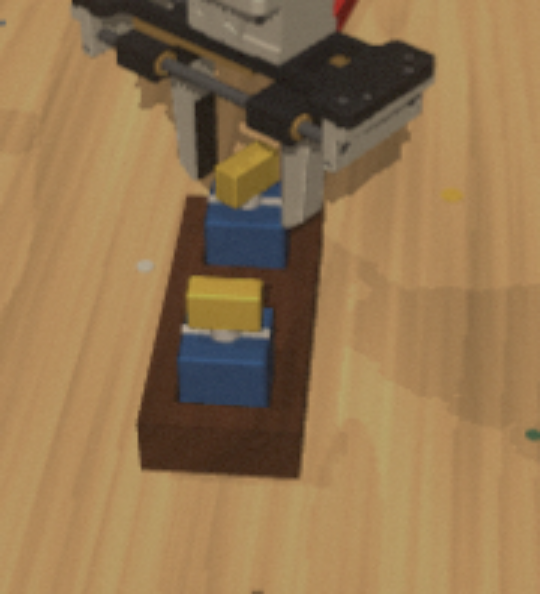

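The fingers straddle the skewed cap (245,175) across its thickness. I close them.

Emit:
play_rows --motion '[[[0.03, 0.0005, 0.0005, -0.001, 0], [0.018, 0.0005, 0.0005, -0.001, 0], [0.01, 0.0005, 0.0005, -0.001, 0], [0.01, 0.0005, 0.0005, -0.001, 0], [0.01, 0.0005, 0.0005, -0.001, 0], [0.01, 0.0005, 0.0005, -0.001, 0], [0.01, 0.0005, 0.0005, -0.001, 0]]]'

```text
time: 2.8
ee_pos: [0.5446, 0.1593, 0.0786]
tcp_rot: [[0.574, 0.819, -0.0], [0.819, -0.574, -0.0], [-0.0, -0.0, -1.0]]
wrist_force: [-0.6, 0.4, 0.7]
gripper_width: 0.174
gripper_force: 30.0
```

```bash
python3 -c "
from h import *
go(.5437,.1598,.078,-88.8)"
```

```text
t 2.8 ee [0.5446 0.1593 0.0786] yaw -35.0 q [11.1  8.8 98.9  0.  72.3 46.1] w 0.0162 F [-0.6  0.4  0.7] M [-0.07  0.1   0.03] g 30.0
shift [-0.0001 -0.001   0.0006] turn 8.97
```

Emit:
play_rows --motion '[[[0.01, 0, 0, 0, 1.1], [0.01, 0, 0, 0, 2.2], [0.01, 0, 0, 0, 3.3], [0.01, 0, 0, 0, 4.4], [0.01, 0, 0, 0, 5.5], [0.01, 0, 0, 0, 6.6], [0.01, 0, 0, 0, 7.5], [0.01, 0, 0, 0, 8.2]]]'

```text
time: 3.6
ee_pos: [0.5446, 0.1593, 0.0786]
tcp_rot: [[0.995, 0.097, -0.0], [0.097, -0.995, -0.0], [-0.0, 0.0, -1.0]]
wrist_force: [1.1, 0.1, -0.3]
gripper_width: 0.172
gripper_force: 30.0
```

```bash
python3 -c "
from h import *
go(.5437,.1598,.078,-88.8)"
```

```text
t 3.6 ee [0.5446 0.1593 0.0786] yaw -84.4 q [11.1  8.8 98.9 -0.  72.3 95.6] w 0.016 F [ 1.1  0.1 -0.3] M [-0.1   0.23  0.09] g 30.0
shift [-0.0008 -0.0006  0.0006] turn 0.73
```

Emit:
play_rows --motion '[[[0.01, 0, 0, 0, 0.4], [0.01, 0, 0, 0, 0.7], [0.01, 0, 0, 0, 1.0], [0.01, 0, 0, 0, 1.2], [0.01, 0, 0, 0, 1.3], [0.01, 0, 0, 0, 1.3], [0.01, 0, 0, 0, 1.3], [0.01, 0, 0, 0, 1.3]]]'

```text
time: 4.4
ee_pos: [0.5446, 0.1593, 0.0785]
tcp_rot: [[0.999, -0.035, -0.0], [-0.035, -0.999, -0.0], [-0.0, 0.0, -1.0]]
wrist_force: [-1.2, -1.1, 0.5]
gripper_width: 0.171
gripper_force: 30.0
```

```bash
python3 -c "
from h import *
go(.5437,.1598,.22,-88.8)"
```

```text
t 4.4 ee [0.5446 0.1593 0.0785] yaw -92.0 q [ 11.1   8.8  98.9  -0.   72.3 103.1] w 0.0159 F [-1.2 -1.1  0.5] M [-0.15  0.29  0.  ] g 30.0
shift [-0.0009 -0.0005 -0.1415] turn -0.53
```

Emit:
play_rows --motion '[[[0.01, 0, 0, 0, 0.3], [0.01, 0, 0, 0, 0.6], [0.01, 0, 0, 0, 0.8], [0.01, 0, 0, 0, 0.8]]]'

```text
time: 4.8
ee_pos: [0.5446, 0.1594, 0.0786]
tcp_rot: [[0.993, -0.118, -0.0], [-0.118, -0.993, -0.0], [-0.0, 0.0, -1.0]]
wrist_force: [-1.6, -1.4, 0.5]
gripper_width: 0.172
gripper_force: 30.9
```

```bash
python3 - <<'E'
from h import *
go(.5437,.1598,.22,-88.8)
p,d=camera("side");cv2.imwrite("pics/side3.png",cv2.resize(p[220:340,230:330],None,fx=5,fy=4.5)[:,:,::-1])
E
```

```text
t 4.8 ee [0.5446 0.1594 0.0786] yaw -96.8 q [ 11.1   8.8  98.9  -0.   72.3 107.9] w 0.016 F [-1.6 -1.4  0.5] M [-0.09  0.36  0.68] g 30.9
shift [-0.001  -0.0003 -0.1414] turn -1.33
```

View pics/side3.png

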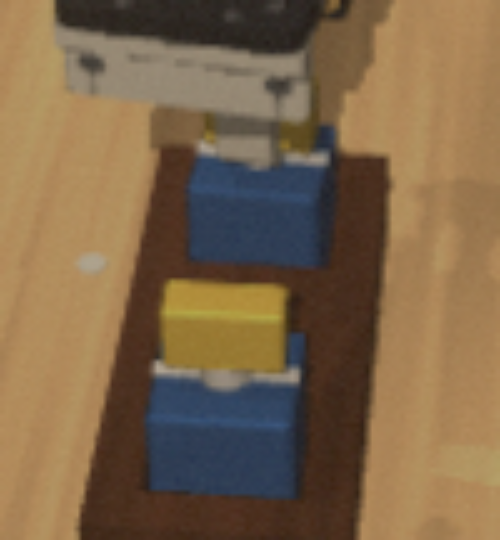

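The moment about z has risen to 0.68 N m, so the cap is hard on its stop. The crop shows the loose bottle standing square at (262,210) with its bar along the stripe. I ease back the twist and lift.

Emit:
play_rows --motion '[[[0.01, 0, 0, 0, -0.4], [0.01, 0, 0, 0, -0.6], [0.01, 0, 0, -0.01, -0.6], [0.01, 0, 0, -0.025, -0.6], [0.01, 0, 0, -0.045, -0.6], [0.01, 0, 0, -0.07, -0.6], [0.01, 0, 0, -0.1, -0.6], [0.01, 0, 0, -0.1, -0.6]]]'

```text
time: 5.65
ee_pos: [0.5479, 0.16, 0.1856]
tcp_rot: [[0.998, -0.057, 0.009], [-0.057, -0.998, 0.002], [0.009, -0.003, -1.0]]
wrist_force: [0.5, 1.0, -0.5]
gripper_width: 0.17
gripper_force: 29.9
```

```bash
python3 - <<'E'
from h import *
go(.573,-.206,.178,-93)
p,d=camera("side");cv2.imwrite("pics/side4.png",cv2.resize(p[150:360,190:350],None,fx=3,fy=2.8)[:,:,::-1])
E
```

```text
t 5.65 ee [0.5479 0.16   0.1856] yaw -93.2 q [ 11.1   3.4  93.1   0.   83.  104.4] w 0.0158 F [ 0.5  1.  -0.5] M [-0.01  0.12 -0.03] g 29.9
shift [0.0457 0.364  0.0071] turn -0.04
```

View pics/side4.png

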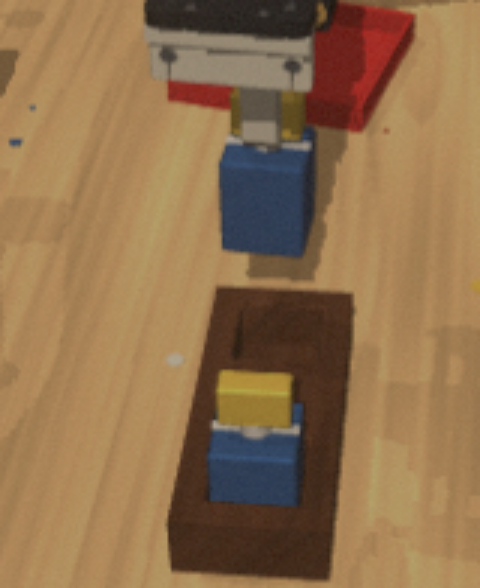

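The bottle hangs upright at (265,195), clear of the rack, and the tight one is undisturbed. I carry it to the tray.

Emit:
play_rows --motion '[[[0.01, 0.001, 0.01, 0, 0], [0.01, 0.004, 0.03, 0, 0], [0.01, 0.008, 0.06, 0, 0], [0.01, 0.012, 0.09, 0, 0], [0.01, 0.016, 0.12, 0, 0], [0.01, 0.02, 0.15, 0, 0], [0.01, 0.023, 0.175, 0, 0], [0.01, 0.025, 0.19, 0, 0]]]'

```text
time: 6.5
ee_pos: [0.5578, -0.0341, 0.1769]
tcp_rot: [[0.998, -0.058, -0.003], [-0.058, -0.998, -0.0], [-0.003, 0.0, -1.0]]
wrist_force: [-0.2, -0.4, -1.1]
gripper_width: 0.167
gripper_force: 29.9
```

Emit:
play_rows --motion '[[[0.01, 0.003, 0.02, 0, 0], [0.01, 0.007, 0.05, 0, 0], [0.01, 0.011, 0.08, 0, 0], [0.01, 0.015, 0.11, 0, 0], [0.01, 0.018, 0.14, 0, 0], [0.01, 0.02, 0.16, 0, 0], [0.01, 0.021, 0.172, 0, 0], [0.01, 0.021, 0.174, 0, 0]]]'

```text
time: 7.3
ee_pos: [0.5696, -0.2076, 0.1777]
tcp_rot: [[0.998, -0.057, -0.001], [-0.057, -0.998, 0.001], [-0.001, -0.001, -1.0]]
wrist_force: [-0.1, 0.8, -1.2]
gripper_width: 0.168
gripper_force: 29.9
```

```bash
python3 -c "
from h import *
go(.573,-.206,.0740,-93)"
```

```text
t 7.3 ee [ 0.5696 -0.2076  0.1777] yaw -93.3 q [-24.9   9.7  87.1  -0.   83.3  68.4] w 0.0156 F [-0.1  0.8 -1.2] M [0.   0.14 0.07] g 29.9
shift [ 0.0034 -0.0017  0.1037] turn -0.05
```

Emit:
play_rows --motion '[[[0.01, 0.003, 0, 0.01, 0], [0.01, 0.003, 0, 0.03, 0], [0.01, 0.003, 0, 0.05, 0], [0.01, 0.003, 0, 0.068, 0], [0.01, 0.003, 0, 0.08, 0], [0.01, 0.003, 0, 0.088, 0], [0.01, 0.003, 0, 0.092, 0], [0.01, 0.003, 0, 0.094, 0]]]'

```text
time: 8.1
ee_pos: [0.5735, -0.2066, 0.0847]
tcp_rot: [[0.998, -0.056, 0.0], [-0.056, -0.998, -0.0], [0.0, 0.0, -1.0]]
wrist_force: [0.1, 0.4, -1.0]
gripper_width: 0.168
gripper_force: 29.9
```

Emit:
play_rows --motion '[[[0.01, 0, 0, 0.002, 0], [0.01, 0, 0, 0.004, 0], [0.01, 0, 0, 0.006, 0], [0.01, 0, 0, 0.008, 0], [0.01, 0, 0, 0.009, 0], [0.01, 0, 0, 0.0095, 0], [0.01, 0, 0, 0.0095, 0], [0.01, 0, 0, 0.0095, 0]]]'

```text
time: 8.9
ee_pos: [0.5733, -0.2068, 0.0752]
tcp_rot: [[0.998, -0.056, 0.0], [-0.056, -0.998, -0.0], [0.0, 0.0, -1.0]]
wrist_force: [0.4, -0.3, -1.3]
gripper_width: 0.169
gripper_force: 29.9
```

```bash
python3 - <<'E'
from h import *
go(.573,-.206,.0736,-93)
p,d=camera("side");cv2.imwrite("pics/side5.png",cv2.resize(p[110:220,220:360],None,fx=5,fy=5)[:,:,::-1])
E
```

```text
t 8.9 ee [ 0.5733 -0.2068  0.0752] yaw -93.2 q [-24.7  15.2  92.   -0.   72.9  68.6] w 0.0157 F [ 0.4 -0.3 -1.3] M [-0.01  0.11 -0.02] g 29.9
shift [-0.0003 -0.0008  0.0016] turn -0.03
```

View pics/side5.png

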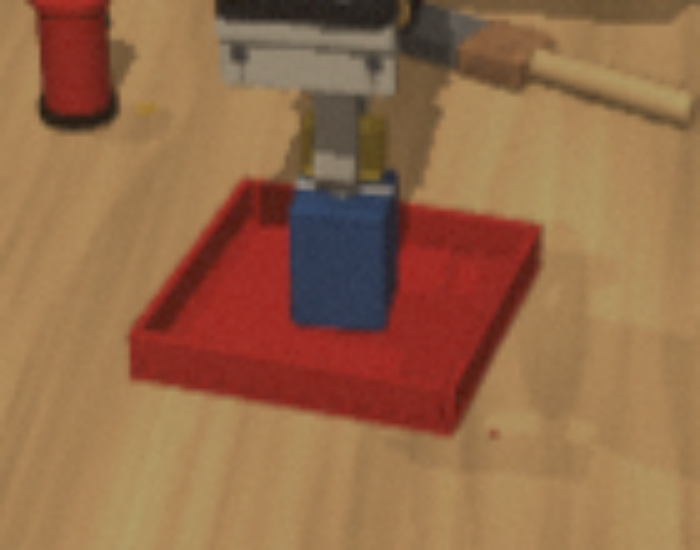

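The bottle stands upright in the middle of the tray at (340,265), and its weight still shows at the wrist (-1.3 N). I touch down.

Emit:
play_rows --motion '[[[0.01, 0, 0, 0.0005, 0], [0.01, 0, 0, 0.001, 0], [0.01, 0, 0, 0.0015, 0], [0.01, 0, 0, 0.002, 0], [0.01, 0, 0, 0.002, 0]]]'

```text
time: 9.45
ee_pos: [0.5734, -0.2068, 0.0736]
tcp_rot: [[0.998, -0.056, 0.0], [-0.056, -0.998, -0.0], [0.0, 0.0, -1.0]]
wrist_force: [-2.3, 0.7, 3.7]
gripper_width: 0.169
gripper_force: 29.9
```

Emit:
play_rows --motion '[[[0.03, 0, 0, -0.0005, 0], [0.045, 0, 0, -0.0005, 0], [0.055, 0, 0, -0.0005, 0], [0.055, 0, 0, -0.0005, 0], [0.055, 0, 0, -0.01, 0], [0.055, 0, 0, -0.03, 0], [0.055, 0, 0, -0.06, 0], [0.055, 0, 0, -0.1, 0]]]'

```text
time: 10.25
ee_pos: [0.572, -0.2062, 0.1728]
tcp_rot: [[0.998, -0.056, -0.003], [-0.056, -0.998, 0.001], [-0.003, -0.001, -1.0]]
wrist_force: [-0.2, -0.0, -0.4]
gripper_width: 0.592
gripper_force: 0.0
```

Emit:
play_rows --motion '[[[0.055, 0, -0.04, -0.04, 0], [0.055, 0, -0.08, -0.04, 0], [0.055, 0, -0.12, -0.04, 0], [0.055, 0, -0.15, -0.04, 0], [0.055, 0, -0.15, -0.04, 0]]]'

```text
time: 10.75
ee_pos: [0.5819, -0.0534, 0.2143]
tcp_rot: [[0.999, -0.052, 0.001], [-0.052, -0.999, 0.001], [0.001, -0.001, -1.0]]
wrist_force: [0.0, -1.0, 0.1]
gripper_width: 0.592
gripper_force: 0.0
```

```bash
python3 - <<'E'
from h import *
p,d=camera("side")
P,D=camera("top")
cv2.imwrite("pics/end.png",np.hstack([cv2.resize(p[110:220,220:360],(400,320)),cv2.resize(P[120:240,340:460],(320,320))])[:,:,::-1])
for m in blobs(yellow(P)):
    Q=cloud("top",D,m);Q=Q[Q[:,2]>.09]
    if len(Q)>20: print(rect(Q),np.median(Q[:,2]))
go(.57,-.2,.2,0)
E
```

```text
(array([ 565.8, -205. ]), array([14.5, 21. ]), np.float32(175.2)) 0.09896591632379231
(array([541.6, 268.8]), array([35.2, 15.9]), np.float32(1.1)) 0.10412136900838276
t 10.85 ee [ 0.5818 -0.0567  0.2138] yaw -93.1 q [-10.6   5.2  88.2  -0.   86.5  82.5] w 0.055 F [-0.2 -0.7 -0.1] M [-0.04  0.15  0.02] g 0.0
shift [-0.004   0.1437  0.0139] turn -15.52
```

View pics/end.png

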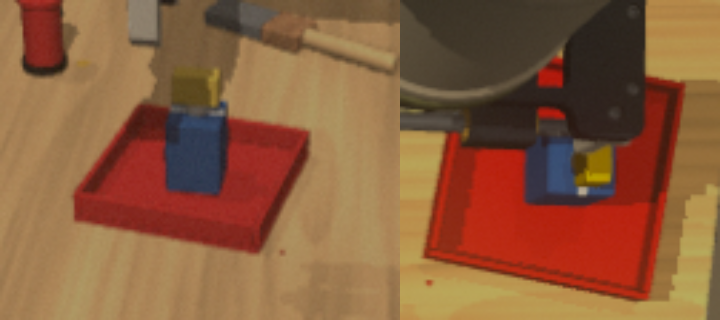

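The bottle stands upright in the tray, with its bar along the stripe (side crop (197,85), stripe (197,112)). The tight bottle has moved by about 1 mm and the arm is clear.

```bash
python3 -c "
from workcell import *
print(job_done())"
```

```text
the job is handed in; nothing more can be done
None
```

I twisted the loose cap shut in the rack and set its bottle upright in the red tray, the tight bottle stayed in the rack, and I handed the job in at about 11 s; the judge gave no verdict back.

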